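# Reagent bottles into their spill dishes

### The arm

A 6-joint arm with a two-finger parallel gripper is mounted at the origin on the work surface. World frame = base frame: x ahead of the robot, y to its left, z up, the work surface at z = 0. Lengths are in m, angles in rad, forces in N, time in s.
With the tool pointing down it reaches from about 0.4 to 0.825 m from the base axis. Payload 7 kg.
Tool frame: the origin (TCP) lies at the very end of the fingers, on their centre line; the grasp point (between the pads) lies 19 mm behind it; z points along the fingers, x is the direction in which the jaws open and shut, and the axes are right-handed (so a half turn about z gives the same grasp; the last joint's range is limited). The gripper opens to 88 mm and grips with 3 to 60 N. Pads are 19 mm wide; open, the fingers measure 130 mm over their backs; the gripper's body (78 mm by 193 mm) begins 47 mm behind the grasp point.
Start: joints at [-0.851, 0.359, 0.012, 0, -1.224, -0.288], TCP at [0.282, -0.613, 0.227] pointing down, gripper open.
Joint ranges: [-3.07, 3.07], [-1.43, 2.12], [-1.02, 1.25], [-3.03, 1.67], [-3.05, -0], [-3.03, 3.03]. Speed limits (rad/s): [2.39, 2.39, 3.01, 3.14, 3.14, 3.14].

### API

Orientations are given as [roll, pitch, yaw] about the fixed x, y, z axes, in that order (R = Rz(yaw) Ry(pitch) Rx(roll)).
In Python, from station import telemetry, grab_frame, arm, regions_of, pinpoint gives the robot as it stands. The module is installed in compiled form; this text tells all that it offers.
- The arm moves only by the shell command python3 -m inch 'ROWS' [FORCE]. ROWS is text: rows parted by semicolons, each of 7 numbers parted by spaces: the opening, from 0 (shut) to 1 (fully open), then the shift along the world's x, y, z in cm, then the turn, a rotation vector about the world's x, y, z in degrees. A call has 1 to 12 rows; each row is the pose to reach, as a shift and turn from the pose measured when the call began; what a row does not reach only later rows make up. A row lasts 1/8 s, in which the tool goes at most 62.5 mm and 10.7 degrees, less where a joint would pass 70% of its speed; a pose out of reach is approached as far as the arm can. A call with a gripper value outside its range is refused whole. The fingers move at their own pace and stop on an object; FORCE is the grip in N (left out, the last holds). Time passes only in rows, so rows that repeat a pose let the fingers close. It gives the time, the measured TCP pose, the force and the opening at its end, in the units of the state.
- telemetry.get_state(): the state, without advancing time (a new reading comes with each control period).
- grab_frame(name): name is "scene" or "top" or "wrist"; returns a dict with "pixels" (420x560x3 uint8, red, green, blue), "fx", "fy", "cx", "cy" (pixels), "dist_coeffs" ([k1, k2, p1, p2, k3] as OpenCV has them; the pictures are not rectified), "R" (3x3) and "t" (3): a world point X has camera coordinates R X + t. Camera axes: x right, y down, z forward; pixel columns grow to the right and rows downward; lengths in m; the calibration is good to about 2 mm. A picture is of the moment at which its call begins. There is no depth.
- arm.job_done(): hands the job in, once; it reports no verdict.
Trained networks look in the newest picture that a camera, given by its name, has taken for a name from the list of things; names that differ only in an ending like _2 or _b are one class to them, and where a whole thing is asked for, a point or a joint stands for the part that bears it (a point fixed in the world has none). Each returns a list of dicts, best first, with "p" (0 to 1); they miss things now and then, are a little off and sometimes report something else, mostly with a low value. They report only what shows in the picture. A call takes as long as a camera call. They do not tell look-alikes from the thing itself.
- regions_of(camera, name): "pixels" (420x560 bool, what is visible of it) and "bbox" ([left, top, right, bottom] in pixels, round what is visible of it).
- pinpoint(camera, name): "location" ([column, row] in pixels: a listed point, or the origin of a listed thing).
The state is a dict: "t": time; "q": joint angles; "qd": joint speeds; "joint_efforts": joint torques, N m; "eef_pos": TCP position; "ee_rot": TCP orientation; "force": force on the tool from outside, world axes, zero at the start; "moment": the same for the moment, N m; "width": finger opening in m.
Only numpy, scipy, OpenCV 4.12 (cv2) and the standard library are available. Lean on these libraries where they do the work, as an engineer would, in place of code of your own. Each camera call takes 0.05 s, during which the arm holds its last target. There are 200 camera calls.

### The job

Clear up the lab bench by standing each of the four shouldered amber bottles in the steel spill dish of its size: the largest bottle in the largest dish, the next in the next, down to the smallest in the smallest. Keep the bottles upright and set each one down flat on the floor of its dish without dropping it. Leave the two wide-mouthed jars where they stand.

Things in the scene. Friction and masses are not known exactly. Their poses are not given: they have to be found in the camera images.
- bottle_mini: the smallest of the four shouldered bottles: round amber glass, 27 mm across, 62 mm tall to the top of its black screw cap; upright straight wall (with a pale blank label) from the foot up to 40 mm, above it a sloping shoulder and a narrow neck; the cap is 15 mm across and 14 mm tall; weighs about 50 g. Loose, stands upright at the start. Origin at the centre of its underside, z up along the bottle.
- bottle_small: the second smallest of the four shouldered bottles: round amber glass, 36 mm across, 75 mm tall to the top of its black screw cap; upright straight wall (with a pale blank label) from the foot up to 49 mm, above it a sloping shoulder and a narrow neck; the cap is 20 mm across and 14 mm tall; weighs about 80 g. Loose, stands upright at the start. Origin at the centre of its underside, z up along the bottle.
- bottle_medium: the second largest of the four shouldered bottles: round amber glass, 45 mm across, 88 mm tall to the top of its black screw cap; upright straight wall (with a pale blank label) from the foot up to 57 mm, above it a sloping shoulder and a narrow neck; the cap is 25 mm across and 14 mm tall; weighs about 130 g. Loose, stands upright at the start. Origin at the centre of its underside, z up along the bottle.
- bottle_large: the largest of the four shouldered bottles: round amber glass, 54 mm across, 100 mm tall to the top of its black screw cap; upright straight wall (with a pale blank label) from the foot up to 65 mm, above it a sloping shoulder and a narrow neck; the cap is 30 mm across and 14 mm tall; weighs about 200 g. Loose, stands upright at the start. Origin at the centre of its underside, z up along the bottle.
- dish_mini: the smallest of the four low round steel spill dishes: 53 mm across outside, 47 mm inside, rim 10 mm high, floor 4 mm thick; fixed to the bench, empty at the start. Origin at the centre of its underside on the bench, z up. It is the dish for bottle_mini.
- dish_small: the second smallest of the four low round steel spill dishes: 62 mm across outside, 56 mm inside, rim 10 mm high, floor 4 mm thick; fixed to the bench, empty at the start. Origin at the centre of its underside on the bench, z up. It is the dish for bottle_small.
- dish_medium: the second largest of the four low round steel spill dishes: 71 mm across outside, 65 mm inside, rim 10 mm high, floor 4 mm thick; fixed to the bench, empty at the start. Origin at the centre of its underside on the bench, z up. It is the dish for bottle_medium.
- dish_large: the largest of the four low round steel spill dishes: 80 mm across outside, 74 mm inside, rim 10 mm high, floor 4 mm thick; fixed to the bench, empty at the start. Origin at the centre of its underside on the bench, z up. It is the dish for bottle_large.
- jar_big: the larger of the two wide-mouthed jars, not to be moved: straight-sided amber glass without shoulder or neck, black cap as wide as the jar; 50 mm across, 56 mm tall. Loose. Origin at the centre of its underside, z up.
- jar_little: the smaller of the two wide-mouthed jars, not to be moved: straight-sided amber glass without shoulder or neck, black cap as wide as the jar; 38 mm across, 46 mm tall. Loose. Origin at the centre of its underside, z up.
Mind the look-alikes: they are no part of the job. What is shaped like the bottle_mini but green, purple or yellow is not meant.

How it is judged:
At the end, for the whole second after the job is handed in: Each of the four bottles stands upright (within 0.08 rad) and at rest on the floor of the dish of its own size rank, inside the rim (centres within 12 mm, foot 1 to 8 mm above the dish's underside), and both jars stand within 15 mm of where they were (horizontal distance between bottle_mini and dish_mini below 0.012 m and z of bottle_mini in the frame of dish_mini between 0.001 and 0.008 m and angle between each of bottle_mini, bottle_small, bottle_medium, bottle_large, jar_big, jar_little's own z axis and vertical below 0.08 rad and linear speed of each of bottle_mini, bottle_small, bottle_medium, bottle_large below 0.02 m/s and angular speed of each of bottle_mini, bottle_small, bottle_medium, bottle_large below 0.2 rad/s and horizontal distance between bottle_small and dish_small below 0.012 m and z of bottle_small in the frame of dish_small between 0.001 and 0.008 m and horizontal distance between bottle_medium and dish_medium below 0.012 m and z of bottle_medium in the frame of dish_medium between 0.001 and 0.008 m and horizontal distance between bottle_large and dish_large below 0.012 m and z of bottle_large in the frame of dish_large between 0.001 and 0.008 m and distance of each of jar_big, jar_little from where it was at the start of the episode below 0.015 m); the robot touches nothing.
It fails at once if a bottle is tipped by more than about 35 degrees (angle between any of bottle_mini, bottle_small, bottle_medium, bottle_large's own z axis and vertical above 0.6 rad).
It fails at once if a bottle is dropped: it falls free of the fingers faster than 0.45 m/s (a fall of more than about 10 mm) ((linear speed of bottle_mini above 0.45 m/s and contact force between bottle_mini and the fingers below 0.05 N) or (linear speed of bottle_small above 0.45 m/s and contact force between bottle_small and the fingers below 0.05 N) or (linear speed of bottle_medium above 0.45 m/s and contact force between bottle_medium and the fingers below 0.05 N) or (linear speed of bottle_large above 0.45 m/s and contact force between bottle_large and the fingers below 0.05 N)).
It fails at once if a wide-mouthed jar is shifted by more than 15 mm or knocked over (distance of any of jar_big, jar_little from where it was at the start of the episode above 0.015 m or angle between any of jar_big, jar_little's own z axis and vertical above 0.4 rad).
It also fails if it takes over 118 s, if anything falls off the work surface, if the arm or the gripper's body presses on something with over 40 N, if the wrist force passes 120 N, or if a joint passes its speed limit or range.

## Working session

There is one attempt and no reset: what is moved stays moved. The work goes in short steps, Python scripts to look and compute and a shell command to move; the robot and the scene stay as the last step left them, time stands still between calls to the robot, and variables do not carry over. Pictures are saved under pics/ and viewed, about 12 in all and at most 16, crops included, and the job is handed in when it is done.

```bash
mkdir -p pics
cat > h.py <<'E'
import numpy as np, cv2
from station import telemetry, grab_frame, arm, regions_of, pinpoint
def ray(f,uv,z):
    K=np.array([[f['fx'],0,f['cx']],[0,f['fy'],f['cy']],[0,0,1.]])
    p=cv2.undistortPoints(np.array([[uv]],float),K,np.array(f['dist_coeffs'],float))[0,0]
    R=np.array(f['R']);t=np.array(f['t']);c=-R.T@t;d=R.T@np.array([p[0],p[1],1])
    return c+d*(z-c[2])/d[2]
def save(f,n): cv2.imwrite('pics/'+n,f['pixels'][:,:,::-1])
E
python3 - <<'E'
from h import *
s=telemetry.get_state();print(s['eef_pos'],s['ee_rot'],s['width'],s['t'])
ims=[]
for c in('top','scene'):
    f=grab_frame(c);save(f,c+'0.png')
    R=np.array(f['R']);print(c,-R.T@np.array(f['t']),f['fx'])
    for n in['bottle_mini','bottle_small','bottle_medium','bottle_large','dish_mini','dish_small','dish_medium','dish_large','jar_big','jar_little']:
        for r in pinpoint(c,n)[:4]:
            z=.0
            print(n,round(r['p'],2),np.round(r['location']),np.round(ray(f,r['location'],z),3)[:2])
E
```

```text
[ 0.28225078 -0.61261339  0.2256224 ] [-3.14144685e+00 -1.65821567e-03  2.00246136e+00] 0.08741870125031066 0.0
top [3.07323665e-01 1.35905307e-03 1.49487420e+00] 490.966271502925
bottle_mini 0.65 [327. 180.] [ 0.669 -0.163]
bottle_mini 0.54 [303. 218.] [ 0.551 -0.086]
bottle_mini 0.48 [280. 187.] [ 0.649 -0.016]
bottle_mini 0.41 [305. 189.] [ 0.643 -0.093]
bottle_small 0.6 [312. 246.] [ 0.463 -0.112]
bottle_medium 0.52 [255. 244.] [0.472 0.065]
bottle_large 0.64 [304. 191.] [ 0.637 -0.089]
dish_mini 0.55 [194. 271.] [0.393 0.249]
dish_small 0.69 [360. 193.] [ 0.626 -0.265]
dish_small 0.41 [251. 246.] [0.466 0.077]
dish_large 0.79 [199. 207.] [0.589 0.236]
jar_big 0.73 [138. 237.] [0.5   0.424]
jar_little 0.42 [404. 233.] [ 0.499 -0.394]
scene [0.88782712 0.59026544 0.64592127] 414.8203630265436
bottle_mini 0.78 [218. 212.] [ 0.64  -0.087]
bottle_mini 0.77 [258. 203.] [ 0.545 -0.071]
bottle_mini 0.76 [194. 197.] [ 0.671 -0.161]
bottle_mini 0.72 [230. 234.] [ 0.649 -0.009]
bottle_small 0.95 [280. 185.] [ 0.465 -0.105]
bottle_medium 0.75 [317. 229.] [0.471 0.069]
bottle_large 0.97 [272. 141.] [ 0.382 -0.292]
dish_mini 0.92 [402. 274.] [0.392 0.261]
dish_mini 0.54 [202. 166.] [ 0.606 -0.275]
dish_small 0.73 [200. 166.] [ 0.609 -0.276]
dish_medium 0.59 [248. 259.] [0.647 0.076]
dish_large 0.58 [311. 313.] [0.604 0.248]
jar_big 0.77 [419. 362.] [0.498 0.423]
jar_little 0.8 [221. 132.] [ 0.494 -0.405]
jar_little 0.64 [399. 274.] [0.397 0.259]
```

Run:
```python
import cv2
a=cv2.imread('pics/top0.png')[120:330,90:440];cv2.imwrite('pics/top0c.png',cv2.resize(a,(800,480),interpolation=cv2.INTER_CUBIC))
a=cv2.imread('pics/scene0.png');cv2.imwrite('pics/scene0c.png',cv2.resize(a,(800,600)))
```

```text
(no output)
```

View pics/top0c.png

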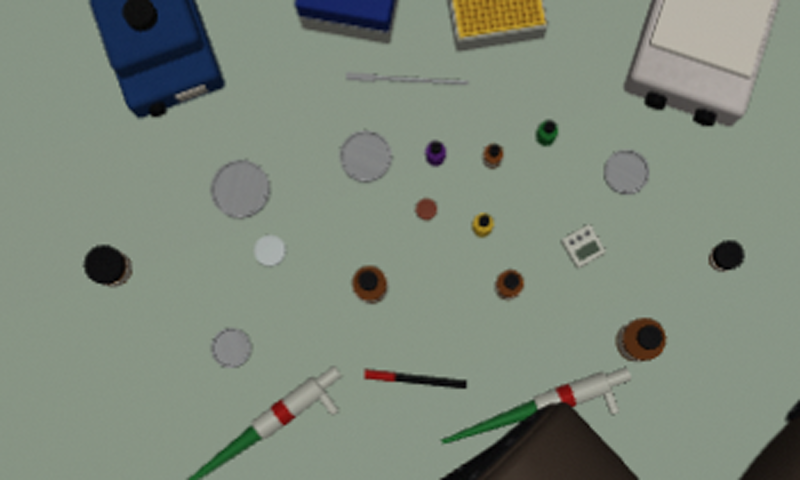

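View pics/scene0c.png

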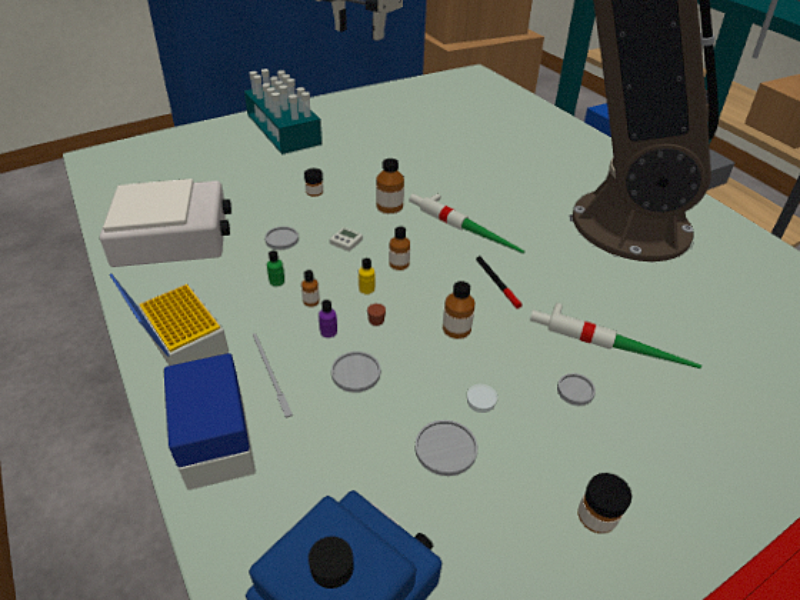

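The top and scene views agree. The amber bottles are, in crop pixels, large (642,338), medium (369,283), small (510,284) and mini (493,155). The purple, yellow and green ones are decoys. The dishes are small (626,172), medium (366,156), large (241,188) and mini (231,348). Next I'll measure them more precisely.

```bash
cat >> h.py <<'E'
B={'mini':((.642,-.09),.062,15),'small':((.464,-.108),.075,20),'medium':((.471,.067),.088,25),'large':((.382,-.292),.1,30)}
D={'mini':(.392,.255),'small':(.616,-.27),'medium':(.643,.073),'large':(.597,.242)}
def proj(f,X):
    K=np.array([[f['fx'],0,f['cx']],[0,f['fy'],f['cy']],[0,0,1.]])
    return cv2.projectPoints(np.array([X],float),cv2.Rodrigues(np.array(f['R']))[0],np.array(f['t']),K,np.array(f['dist_coeffs'],float))[0][0,0]
def capfind(f,X,h):
    g=f['pixels'].astype(int).max(2); u,v=proj(f,[*X,h]); m=(g<50).astype(np.uint8)
    n,l,s,c=cv2.connectedComponentsWithStats(m)
    k=min([i for i in range(1,n) if 8<s[i,4]<400],key=lambda i:np.hypot(*(c[i]-[u,v])))
    return c[k],s[k,4]
E
python3 - <<'E'
from h import *
for c in('top','scene'):
    f=grab_frame(c)
    for n,(X,h,d) in B.items():
        uv,a=capfind(f,X,h); print(c,n,a,uv.round(1),ray(f,uv,h-(0 if c=='top' else .005))[:2].round(4))
    for n,X in D.items():
        best=[]
        for m in ('mini','small','medium','large'):
            for r in regions_of(c,'dish_'+m):
                p=r['pixels'];ctr=np.argwhere(p).mean(0)[::-1]
                w=ray(f,ctr,.01)[:2]
                if np.hypot(*(w-X))<.03:
                    (cx,cy),(q1,q2),_=cv2.fitEllipse(max(cv2.findContours(p.astype(np.uint8),0,1)[0],key=len))
                    best.append((round(r['p'],2),m,p.sum(),ray(f,(cx,cy),.008)[:2].round(4)))
        print(c,n,best)
E
```

```text
top mini 18 [305.7 185.8] [ 0.6381 -0.0914]
top small 38 [313.2 242.7] [ 0.4655 -0.1083]
top medium 59 [250.6 242.3] [0.4678 0.0731]
top large 98 [373.7 267.2] [ 0.3899 -0.2767]
top mini [(0.66, 'mini', np.int64(224), array([0.3902, 0.2568]))]
top small [(0.57, 'small', np.int64(315), array([ 0.6204, -0.2738]))]
top medium [(0.8, 'medium', np.int64(400), array([0.6469, 0.0801]))]
top large [(0.88, 'large', np.int64(470), array([0.6053, 0.2473]))]
scene mini 41 [215.7 192.7] [ 0.6425 -0.0876]
scene small 54 [280.  162.6] [ 0.4684 -0.1034]
scene medium 114 [322.8 202.7] [0.4708 0.0779]
scene large 89 [273.  115.4] [ 0.3936 -0.271 ]
scene mini [(0.58, 'mini', np.int64(486), array([0.3932, 0.2629]))]
scene small [(0.89, 'small', np.int64(284), array([ 0.6223, -0.2661]))]
scene medium [(0.89, 'medium', np.int64(799), array([0.649 , 0.0826]))]
scene large [(0.62, 'large', np.int64(1410), array([0.6071, 0.2539]))]
```

```bash
python3 -m inch '1 4 12 0 0 0 0;1 8 24 0 0 0 0;1 11 33.9 0 0 0 0;1 11 33.9 0 0 0 0;1 11 33.9 0 0 0 0;1 11 33.9 0 0 0 0;1 11 33.9 0 0 0 0;1 11 33.9 0 0 0 0' 20
python3 - <<'E'
from h import *
f=grab_frame('wrist');save(f,'w1.png');s=telemetry.get_state();print(s['eef_pos'],s['ee_rot'])
R=np.array(f['R']);print(-R.T@np.array(f['t']),R[2])
print(proj(f,[.392,-.274,.1]),proj(f,[.392,-.274,0]))
for r in pinpoint('wrist','bottle_large'):print(r,ray(f,r['location'],0))
E
```

```text
t: 3.8
eef_pos: [0.3927, -0.2741, 0.2268]
ee_rot: [3.141, 0.0, 2.004]
force: [-0.1, -0.2, -0.1]
width: 0.0877
[ 0.39242056 -0.27449764  0.22664286] [3.14155263e+00 1.65306848e-04 2.00243449e+00]
[ 0.32234036 -0.30588189  0.38503776] [ 0.2587532   0.11873173 -0.95861857]
[276.0396785  200.25996934] [276.11345751 175.31272932]
```

View pics/w1.png

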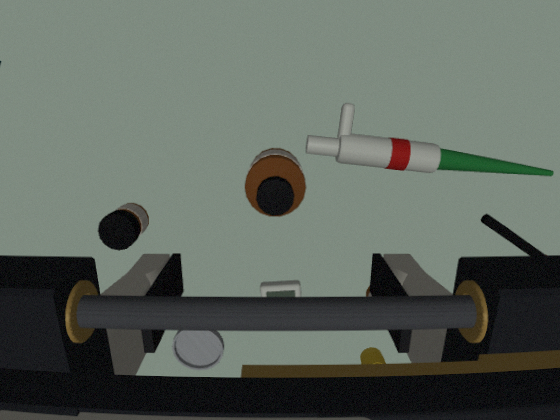

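The wrist view shows the large bottle's cap at (275,197), and my estimate predicted (276,200). That puts the bottle about 2 mm from the estimate. I'll descend and grip.

```bash
python3 - <<'E'
from h import *
f=grab_frame('wrist')
print(ray(f,(275,196.5),.1))
E
python3 -m inch '1 -.2 -.1 -6 0 0 0;1 -.2 -.1 -12 0 0 0;1 -.2 -.1 -16 0 0 0;1 -.2 -.1 -18.8 0 0 0;1 -.2 -.1 -18.8 0 0 0;1 -.2 -.1 -18.8 0 0 0;.3 -.2 -.1 -18.8 0 0 0;.3 -.2 -.1 -18.8 0 0 0;.3 -.2 -.1 -18.8 0 0 0;.3 -.2 -.1 -18.8 0 0 0;.3 -.2 -.1 -18.8 0 0 0;.3 -.2 -.1 -18.8 0 0 0' 20
```

```text
[ 0.38901752 -0.27669133  0.1       ]
t: 5.45
eef_pos: [0.3904, -0.276, 0.0387]
ee_rot: [-3.142, 0.0, 2.001]
force: [-1.2, 0.3, 6.1]
width: 0.0533
```

```bash
python3 -m inch '.3 0 0 1 0 0 0;.3 0 0 5 0 0 0;.3 0 0 11 0 0 0;.3 2 5 15 0 0 0;.3 4 10 15 0 0 0;.3 6 15 15 0 0 0;.3 8 20 15 0 0 0;.3 10 25 15 0 0 0;.3 12 30 15 0 0 0;.3 14 34 15 0 0 0;.3 14 34 15 0 0 0;.3 14 34 15 0 0 0'
python3 - <<'E'
from h import *
f=grab_frame('wrist');save(f,'w2.png');s=telemetry.get_state();print(s['eef_pos'],s['ee_rot'],s['width'])
for r in regions_of('wrist','dish_large')[:3]:
    p=r['pixels'];e=cv2.fitEllipse(max(cv2.findContours(p.astype(np.uint8),0,1)[0],key=len))
    print(r['p'],r['bbox'],e,ray(f,e[0],.008))
print(proj(f,[.606,.2505,.01]))
E
```

```text
t: 6.95
eef_pos: [0.5297, 0.064, 0.1884]
ee_rot: [-3.14, -0.0, 2.002]
force: [-0.5, -0.8, -1.0]
width: 0.0534
[0.5296581  0.06352693 0.18856526] [-3.14053162e+00  2.42804490e-05  2.00110484e+00] 0.05340157607310368
[407.05192685 324.20561933]
```

View pics/w2.png

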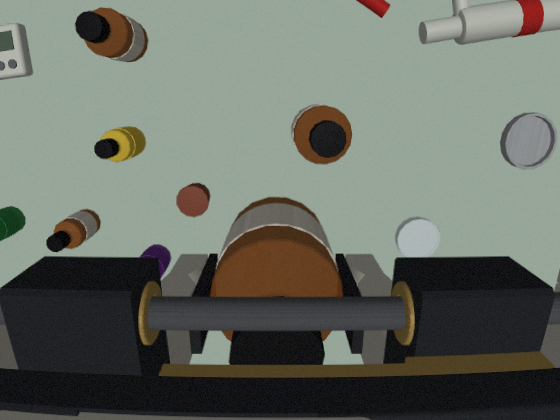

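The bottle is held securely. This view also shows the medium cap at (327,139), the mini dish at (527,140), the small cap at (93,26) and the mini cap at (58,242), so I can check the top and scene estimates against it.

Run:
```python
from h import *
f=grab_frame('wrist')
for n,uv,z in (('medium',(327,139),.088),('small',(93,26),.075),('mini',(58,242),.062),('dmini',(527,140),.008)):print(n,ray(f,uv,z)[:2].round(4))
```

```text
medium [0.4687 0.0741]
small [ 0.4652 -0.104 ]
mini [ 0.6378 -0.088 ]
dmini [0.3915 0.2577]
```

```bash
python3 -m inch '.3 2.5 6 0 0 0 0;.3 5 12 0 0 0 0;.3 7.6 18.5 -2 0 0 0;.3 7.6 18.5 -7 0 0 0;.3 7.6 18.5 -11 0 0 0;.3 7.6 18.5 -13 0 0 0;.3 7.6 18.5 -13.6 0 0 0;.3 7.6 18.5 -13.6 0 0 0'
python3 - <<'E'
from h import *
s=telemetry.get_state();print(s['eef_pos'],s['force'])
f=grab_frame('scene');save(f,'a.png');g=grab_frame('top')
a=f['pixels'][200:400,200:400];b=g['pixels'][150:270,140:260]
cv2.imwrite('pics/p1.png',np.hstack([cv2.resize(a,(400,400)),cv2.resize(b,(400,400))])[:,:,::-1])
E
```

```text
t: 8.1
eef_pos: [0.6063, 0.2477, 0.0534]
ee_rot: [3.141, 0.0, 2.0]
force: [0.1, 0.2, -1.6]
width: 0.053
[0.60626576 0.24774609 0.05337618] [ 0.05474183  0.1858965  -1.57895294]
```

View pics/p1.png

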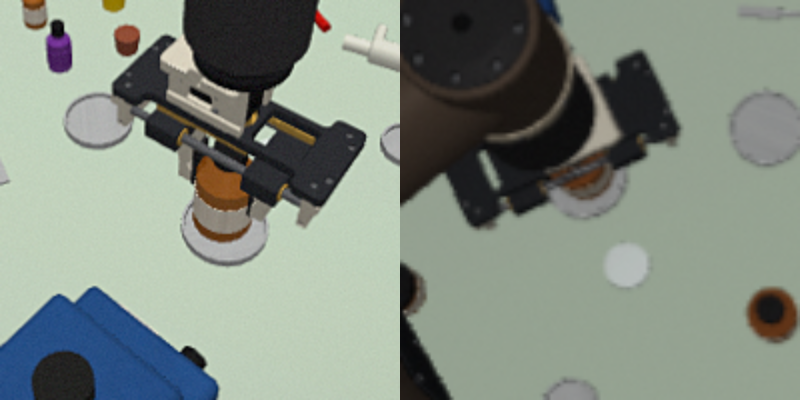

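The large bottle hangs centred over its dish, with its foot about 1 cm above the dish floor. I'll lower it slowly and release.

```bash
python3 -m inch '.3 0 0 -.5 0 0 0;.3 0 0 -.9 0 0 0;.3 0 0 -1.07 0 0 0;.3 0 0 -1.07 0 0 0;.3 0 0 -1.07 0 0 0'
```

```text
t: 8.82
eef_pos: [0.6067, 0.2484, 0.0436]
ee_rot: [3.14, -0.0, 2.0]
force: [0.6, -1.5, -2.4]
width: 0.0533
```

```bash
python3 -m inch '.3 0 0 -.1 0 0 0;.3 0 0 -.12 0 0 0;.3 0 0 -.12 0 0 0'
```

```text
t: 9.2
eef_pos: [0.6069, 0.2485, 0.0428]
ee_rot: [3.139, -0.0, 2.0]
force: [-1.0, -0.6, 1.6]
width: 0.0533
```

```bash
python3 -m inch '.8 0 0 0 0 0 0;.8 0 0 0 0 0 0;.8 0 0 0 0 0 0;.8 0 0 3 0 0 0;.8 0 0 9 0 0 0;.8 -2 -2 15 0 0 0;.8 -6 -7 15 0 0 0;.8 -10 -12 15 0 0 0;.8 -13.9 -17.5 14 0 0 0;.8 -13.9 -17.5 14 0 0 0;.8 -13.9 -17.5 14 0 0 0;.8 -13.9 -17.5 14 0 0 0'
python3 - <<'E'
from h import *
f=grab_frame('wrist');save(f,'w3.png')
print(telemetry.get_state()['eef_pos'],proj(f,[.468,.0737,.088]))
g=f['pixels'].max(2)<45;n,l,s,c=cv2.connectedComponentsWithStats(g.astype(np.uint8))
for i in range(1,n):
    if 300<s[i,4]<4000:print(c[i],s[i],ray(f,c[i],.088))
t=grab_frame('top');uv,a=capfind(t,(.606,.248),.104);print(ray(t,uv,.104),a)
E
```

```text
t: 10.7
eef_pos: [0.4689, 0.0743, 0.1831]
ee_rot: [3.138, -0.0, 2.001]
force: [0.2, 0.3, -0.4]
width: 0.0703
[0.4688571  0.07441086 0.18285751] [275.16459091 210.77632003]
[267.88992537  21.84141791] [ 222    0   85   50 1072] [0.35797704 0.01843018 0.088     ]
[ 50.02878598 101.38673342] [ 33  88  35  28 799] [ 0.46114635 -0.09606755  0.088     ]
[277.13346614 209.60956175] [ 260  192   35   37 1004] [0.4666455  0.07460175 0.088     ]
[ 70.30027548 211.32506887] [ 58 201  25  21 363] [ 0.53010869 -0.06093715  0.088     ]
[377.42622951 339.63934426] [366 329  21  24 366] [0.53186266 0.19273171 0.088     ]
[174.71625344 339.60055096] [166 330  21  23 363] [0.59928182 0.04539031 0.088     ]
[0.60544014 0.24534745 0.104     ] 86
```

View pics/w3.png

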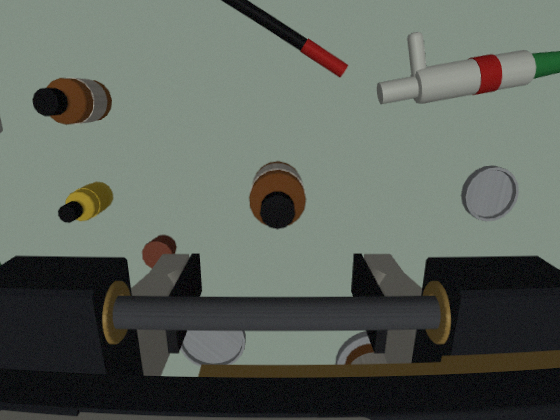

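The wrist view shows the medium cap at (277,210), centred between the jaws. The top view puts the large bottle within 2 mm of its dish centre. I'll grip the medium bottle.

```bash
python3 -m inch '.8 -.2 0 -6 0 0 0;.8 -.2 0 -11 0 0 0;.8 -.2 0 -14 0 0 0;.8 -.2 0 -15.3 0 0 0;.8 -.2 0 -15.3 0 0 0;.8 -.2 0 -15.3 0 0 0;.2 -.2 0 -15.3 0 0 0;.2 -.2 0 -15.3 0 0 0;.2 -.2 0 -15.3 0 0 0;.2 -.2 0 -15.3 0 0 0;.2 -.2 0 -15.3 0 0 0' 20
```

```text
t: 12.18
eef_pos: [0.4669, 0.0745, 0.0301]
ee_rot: [3.139, 0.0, 2.001]
force: [-2.1, 0.2, 5.9]
width: 0.0441
```

```bash
python3 -m inch '.2 0 0 1 0 0 0;.2 0 0 4 0 0 0;.2 3 .2 7 0 0 0;.2 8 .3 7 0 0 0;.2 13 .5 7 0 0 0;.2 18.1 .7 6 0 0 0;.2 18.1 .7 3 0 0 0;.2 18.1 .7 1.5 0 0 0;.2 18.1 .7 1 0 0 0;.2 18.1 .7 .6 0 0 0;.2 18.1 .7 .45 0 0 0;.2 18.1 .7 .45 0 0 0'
python3 - <<'E'
from h import *
f=grab_frame('scene');g=grab_frame('top')
a=f['pixels'][180:300,180:300];b=g['pixels'][130:250,200:320]
cv2.imwrite('pics/p2.png',np.hstack([cv2.resize(a,(400,400)),cv2.resize(b,(400,400))])[:,:,::-1])
E
```

```text
t: 13.68
eef_pos: [0.6481, 0.0816, 0.0354]
ee_rot: [3.138, 0.0, 2.001]
force: [0.3, -0.3, -0.1]
width: 0.0444
```

View pics/p2.png

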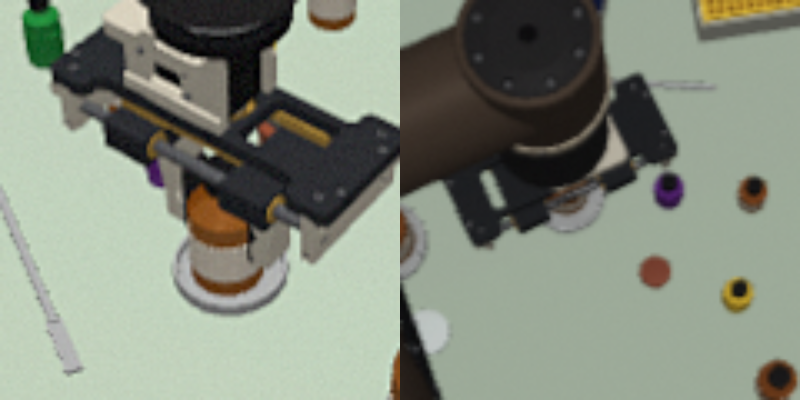

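The medium bottle stands inside the dish rim, about 1 mm above the floor. I'll lower it the last bit and release.

```bash
python3 -m inch '.2 0 0 -.1 0 0 0;.2 0 0 -.16 0 0 0;.2 0 0 -.16 0 0 0;.2 0 0 -.16 0 0 0'
```

```text
t: 14.28
eef_pos: [0.6484, 0.0817, 0.0341]
ee_rot: [3.137, 0.0, 2.002]
force: [-1.8, 0.9, 6.0]
width: 0.0444
```

```bash
python3 -m inch '.75 0 0 0 0 0 0;.75 0 0 0 0 0 0;.75 0 0 0 0 0 0;.75 0 0 3 0 0 0;.75 0 0 9 0 0 0;.75 -2 -2 14 0 0 0;.75 -6 -6 14 0 0 0;.75 -10 -10 14 0 0 0;.75 -14 -14 14 0 0 0;.75 -18.3 -18.8 13 0 0 0;.75 -18.3 -18.8 13 0 0 0;.75 -18.3 -18.8 13 0 0 0'
cat >> h.py <<'E'
def wcap(X,h):
    f=grab_frame('wrist');e=telemetry.get_state()['eef_pos'];uv=proj(f,[*X,h]);print('tcp',e,'exp',uv)
    g=f['pixels'].max(2)<45;n,l,s,c=cv2.connectedComponentsWithStats(g.astype(np.uint8))
    for i in range(1,n):
        if 150<s[i,4]<4000 and np.hypot(*(c[i]-uv))<40:
            P=ray(f,c[i],h);print(c[i],s[i],P,'shift cm',100*(P-e)[:2])
    t=grab_frame('top')
    for n in B:
        uv,a=capfind(t,D[n],B[n][1]+.004);print(n,ray(t,uv,B[n][1]+.004)[:2],a)
E
python3 -c "
from h import *
wcap((.4655,-.106),.075)"
```

```text
t: 15.78
eef_pos: [0.4657, -0.1066, 0.1646]
ee_rot: [3.136, 0.001, 2.001]
force: [-0.5, 0.3, -0.4]
width: 0.0657
tcp [ 0.46612742 -0.10614687  0.164519  ] exp [276.37372976 214.5593281 ]
[274.70101597 212.21335269] [261 197  28  31 689] [ 0.46443957 -0.10775243  0.075     ] shift cm [-0.16878533 -0.16055613]
mini [0.49512665 0.4123784 ] 230
small [ 0.69972016 -0.30359665] 57
medium [0.64804681 0.08063436] 58
large [0.60544014 0.24534745] 86
```

```bash
python3 -m inch '.75 -.15 -.1 -6 0 0 0;.75 -.15 -.1 -11 0 0 0;.75 -.15 -.1 -13.2 0 0 0;.75 -.15 -.1 -14.2 0 0 0;.75 -.15 -.1 -14.2 0 0 0;.75 -.15 -.1 -14.2 0 0 0;.1 -.15 -.1 -14.2 0 0 0;.1 -.15 -.1 -14.2 0 0 0;.1 -.15 -.1 -14.2 0 0 0;.1 -.15 -.1 -14.2 0 0 0;.1 -.15 -.1 -14.2 0 0 0;.1 -.15 -.1 -14.2 0 0 0' 18
```

```text
t: 17.38
eef_pos: [0.465, -0.1069, 0.0226]
ee_rot: [3.136, 0.001, 2.002]
force: [-1.2, 0.3, 4.6]
width: 0.0353
```

Dish_small sits close to the grey instrument, so I'll turn the jaws parallel to the instrument's front (-43°) on the way there.

```bash
python3 -m inch '.1 0 0 1 0 0 0;.1 0 0 5 0 0 -3;.1 2 -2 9 0 0 -12;.1 5 -5 10 0 0 -21;.1 8 -8 10 0 0 -30;.1 11 -12 10 0 0 -38;.1 15.6 -16.6 9 0 0 -43;.1 15.6 -16.6 6 0 0 -43;.1 15.6 -16.6 4 0 0 -43;.1 15.6 -16.6 2 0 0 -43;.1 15.6 -16.6 1.3 0 0 -43;.1 15.6 -16.6 1.3 0 0 -43'
python3 - <<'E'
from h import *
f=grab_frame('scene');g=grab_frame('top')
a=f['pixels'][100:220,140:260];b=g['pixels'][130:250,300:420]
cv2.imwrite('pics/p3.png',np.hstack([cv2.resize(a,(400,400)),cv2.resize(b,(400,400))])[:,:,::-1])
E
```

```text
t: 18.88
eef_pos: [0.6208, -0.2728, 0.0356]
ee_rot: [3.137, 0.001, 1.252]
force: [0.3, 0.1, -0.5]
width: 0.0356
```

View pics/p3.png

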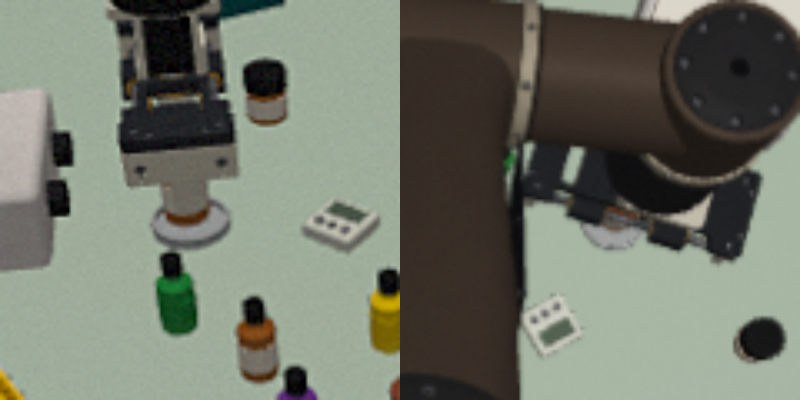

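The small bottle is over its dish and clear of the instrument. I'll lower it 9 mm.

```bash
python3 -m inch '.1 0 0 -.4 0 0 0;.1 0 0 -.7 0 0 0;.1 0 0 -.85 0 0 0;.1 0 0 -.95 0 0 0;.1 0 0 -.95 0 0 0;.1 0 0 -.95 0 0 0;.1 0 0 -.95 0 0 0'
```

```text
t: 19.85
eef_pos: [0.6216, -0.273, 0.0272]
ee_rot: [3.135, 0.001, 1.252]
force: [-0.9, 0.0, -0.9]
width: 0.0355
```

```bash
python3 -m inch '.1 0 0 -.1 0 0 0;.1 0 0 -.13 0 0 0;.1 0 0 -.13 0 0 0'
```

```text
t: 20.23
eef_pos: [0.6218, -0.273, 0.0267]
ee_rot: [3.134, 0.001, 1.252]
force: [-2.6, 1.7, 5.3]
width: 0.0353
```

```bash
python3 -m inch '.6 0 0 0 0 0 0;.6 0 0 0 0 0 0;.6 0 0 0 0 0 0;.6 0 0 3 0 0 0;.6 0 0 8 0 0 0;.6 .5 4 12 0 0 9;.6 1 9 13 0 0 18;.6 1.3 14 13 0 0 27;.6 1.6 18.4 13 0 0 36;.6 1.6 18.4 13 0 0 43;.6 1.6 18.4 13 0 0 43;.6 1.6 18.4 13 0 0 43'
python3 -c "
from h import *
wcap((.638,-.089),.062)
save(grab_frame('wrist'),'w4.png')"
```

```text
t: 21.72
eef_pos: [0.6377, -0.0894, 0.1565]
ee_rot: [3.135, 0.001, 1.999]
force: [-0.1, -0.5, -0.3]
width: 0.0526
tcp [ 0.63766406 -0.08961212  0.15650861] exp [275.93270277 212.73341384]
[272.76902887 212.84776903] [263 201  20  24 381] [ 0.63899976 -0.09098776  0.062     ] shift cm [ 0.13356972 -0.13756392]
mini [0.4951322  0.41262839] 225
small [ 0.62070409 -0.27389673] 35
medium [0.81456137 0.14151779] 78
large [0.60497101 0.24537124] 82
```

View pics/w4.png

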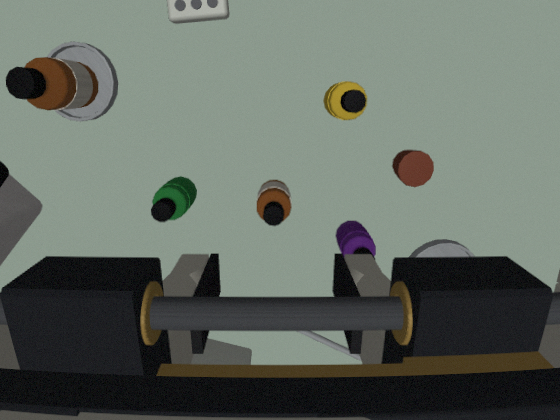

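The amber mini is at (274,212) between the jaws, with green at (165,208) and purple at (357,245) outside the fingers. The small bottle sits centred in its dish. I'll grip the mini.

```bash
python3 -m inch '.6 .1 -.1 -6 0 0 0;.6 .1 -.1 -11 0 0 0;.6 .1 -.1 -13.2 0 0 0;.6 .1 -.1 -14.3 0 0 0;.6 .1 -.1 -14.3 0 0 0;.6 .1 -.1 -14.3 0 0 0;.05 .1 -.1 -14.3 0 0 0;.05 .1 -.1 -14.3 0 0 0;.05 .1 -.1 -14.3 0 0 0;.05 .1 -.1 -14.3 0 0 0;.05 .1 -.1 -14.3 0 0 0;.05 .1 -.1 -14.3 0 0 0' 15
```

```text
t: 23.38
eef_pos: [0.6389, -0.0907, 0.0139]
ee_rot: [3.134, 0.001, 2.0]
force: [-1.6, 0.3, 5.3]
width: 0.0265
```

```bash
python3 -m inch '.05 0 0 1 0 0 0;.05 0 0 5 0 0 0;.05 0 0 11 0 0 0;.05 -3 4 14 0 0 0;.05 -6.5 9 14 0 0 0;.05 -10 14 14 0 0 0;.05 -13.5 19 14 0 0 0;.05 -17 24 14 0 0 0;.05 -20.5 29 14 0 0 0;.05 -22 31 14 0 0 0;.05 -22 31 14 0 0 0;.05 -22 31 14 0 0 0'
python3 -m inch '.05 -2.8 3.9 0 0 0 0;.05 -2.8 3.9 -5 0 0 0;.05 -2.8 3.9 -9 0 0 0;.05 -2.8 3.9 -11 0 0 0;.05 -2.8 3.9 -12 0 0 0;.05 -2.8 3.9 -12.5 0 0 0;.05 -2.8 3.9 -12.5 0 0 0;.05 -2.8 3.9 -12.5 0 0 0'
python3 - <<'E'
from h import *
f=grab_frame('scene');g=grab_frame('top')
a=f['pixels'][200:320,340:460];b=g['pixels'][210:330,140:260]
cv2.imwrite('pics/p4.png',np.hstack([cv2.resize(a,(400,400)),cv2.resize(b,(400,400))])[:,:,::-1])
E
```

```text
t: 24.88
eef_pos: [0.4189, 0.2191, 0.1541]
ee_rot: [3.134, 0.001, 2.001]
force: [0.2, -0.8, -0.9]
width: 0.0263
t: 25.88
eef_pos: [0.3913, 0.2586, 0.0299]
ee_rot: [3.133, 0.0, 2.001]
force: [0.3, 0.1, 0.2]
width: 0.0261
```

View pics/p4.png

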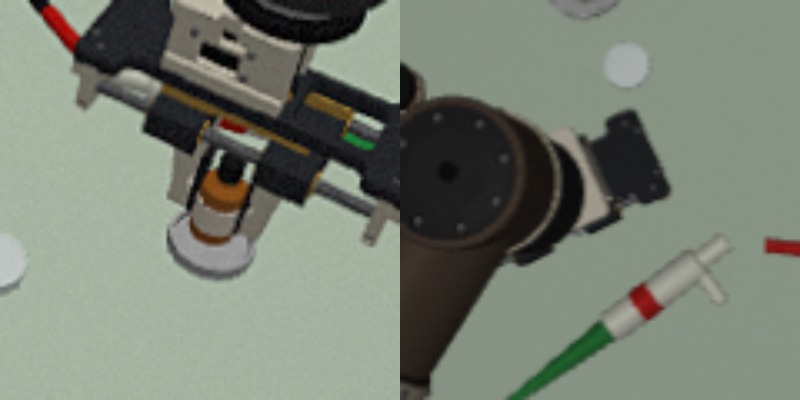

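The mini is over its dish, with 12 mm left to lower.

```bash
python3 -m inch '.05 0 0 -.5 0 0 0;.05 0 0 -.9 0 0 0;.05 0 0 -1.1 0 0 0;.05 0 0 -1.25 0 0 0;.05 0 0 -1.25 0 0 0;.05 0 0 -1.25 0 0 0;.05 0 0 -1.25 0 0 0'
```

```text
t: 26.85
eef_pos: [0.3912, 0.2585, 0.0178]
ee_rot: [3.133, 0.0, 2.001]
force: [-2.3, -1.9, 9.3]
width: 0.0266
```

```bash
python3 -m inch '.5 0 0 0 0 0 0;.5 0 0 0 0 0 0;.5 0 0 0 0 0 0;.5 0 0 3 0 0 0;.5 0 0 9 0 0 0;.5 0 0 15 0 0 0;.5 2 -5 20 0 0 0;.5 4 -11 22 0 0 0;.5 4 -17 22 0 0 0;.5 4 -23 22 0 0 0;.5 4 -29 22 0 0 0;.5 4 -35 22 0 0 0'
python3 -m inch '.5 0 0 0 0 0 0;.5 0 0 0 0 0 0'
python3 - <<'E'
from h import *
t=grab_frame('top');f=grab_frame('scene')
print([ (n,(ray(t,capfind(t,D[n],B[n][1]+.004)[0],B[n][1]+.004)[:2]).round(4)) for n in B])
for c,g in(('top',t),('scene',f)):
    for j in('jar_big','jar_little'):
        r=pinpoint(c,j)[:1]
        if r:print(c,j,r[0]['p'],r[0]['location'],ray(g,r[0]['location'],0)[:2])
cv2.imwrite('pics/end.png',np.hstack([cv2.resize(f['pixels'][80:400,140:460],(400,400)),cv2.resize(t['pixels'][120:330,120:330],(400,400))])[:,:,::-1])
E
```

```text
t: 28.35
eef_pos: [0.4308, -0.0909, 0.238]
ee_rot: [3.132, 0.001, 2.002]
force: [2.6, -0.3, 0.1]
width: 0.0438
t: 28.6
eef_pos: [0.4307, -0.0912, 0.2379]
ee_rot: [3.132, 0.0, 2.0]
force: [-0.4, 0.4, 0.7]
width: 0.0436
[('mini', array([0.4951, 0.4124])), ('small', array([ 0.6207, -0.2739])), ('medium', array([0.6482, 0.0805])), ('large', array([0.6054, 0.2453]))]
top jar_big 0.65 [141.4, 237.9] [0.49632981 0.4132069 ]
top jar_little 0.66 [403.1, 232.1] [ 0.50203945 -0.39273987]
scene jar_big 0.69 [415.5, 363.7] [0.50560072 0.42253071]
scene jar_little 0.57 [221.2, 130.7] [ 0.4892518  -0.41145917]
```

View pics/end.png

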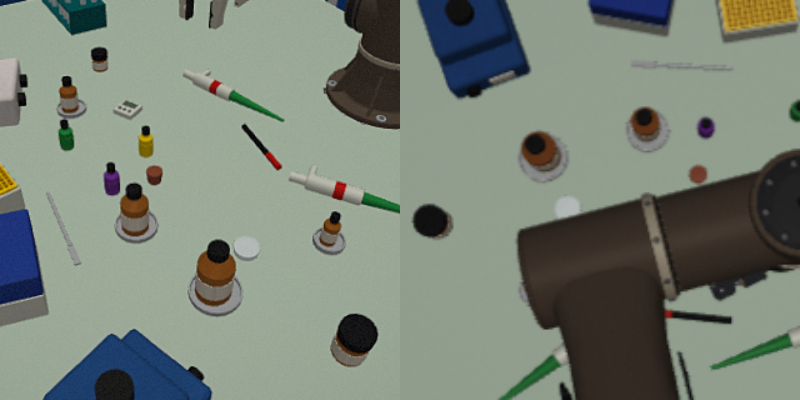

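All four bottles stand upright in their dishes and the jars are where they were. The arm hides the mini from the top camera, so I'll check it in the scene view and then hand in.

Run:
```python
from h import *
f=grab_frame('scene')
DS={'mini':(.3932,.2629),'small':(.6223,-.2661),'medium':(.649,.0826),'large':(.6071,.2539)}
ok=True
for n in B:
    h=B[n][1];p=ray(f,capfind(f,DS[n],h)[0],h-.001)[:2];d=np.hypot(*(p-DS[n]));print(n,p,round(d,4))
    ok&=d<.009
print(ok)
if ok: arm.job_done()
```

```text
mini [0.39540739 0.26043253] 0.0033
small [ 0.62400523 -0.26947763] 0.0038
medium [0.6514033 0.085246 ] 0.0036
large [0.60834189 0.25065081] 0.0035
True
the job is handed in; nothing more can be done
```

All four amber bottles are standing upright in the dishes of their own size, and I've handed the job in; no verdict was reported. Each bottle was lowered until the wrist force showed contact with the dish floor before I released it. It finished about 29 s into the 118 s limit.

- **Centring:** In the last scene-camera check each cap was within 4 mm of its dish centre (limit 12 mm). The top camera put small, medium and large within about 2 mm. The arm hid the mini from it, so the mini rests on the scene view alone.
- **Jars:** Neither jar was approached or touched, and the final pictures show both standing. The network's position estimates for them varied by about a centimetre between readings (jar_big in the top view 0.424 m, then 0.413 m in y). I put that down to measurement noise, not movement.
- **Calibration:** The scene camera read about 5 mm off the top and wrist cameras in y, so I compared positions only within one camera.

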